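# Run a grille badge through the bench press

### The arm

A 6-joint arm with a two-finger parallel gripper is mounted at the origin on the work surface. World frame = base frame: x ahead of the robot, y to its left, z up, the work surface at z = 0. Lengths are in m, angles in rad, forces in N, time in s.
With the tool pointing down it reaches from about 0.4 to 0.825 m from the base axis. Payload 7 kg.
Tool frame: the origin (TCP) lies at the very end of the fingers, on their centre line; the grasp point (between the pads) lies pinch_z behind it (pinch_z is the distance from the TCP to the grasp point, in m); z points along the fingers, x is the direction in which the jaws open and shut, and the axes are right-handed (so a half turn about z gives the same grasp; the last joint's range is limited). The gripper opens to 85 mm and grips with 20 to 120 N. Pads are 22 mm wide; open, the fingers measure 114 mm over their backs; the gripper's body (76 mm by 85 mm) begins 54 mm behind the grasp point. The pads swing forward as they close: fully open they stand 13 mm farther back than shut.
Start: joints at [-1.016, 0.359, 0.012, 0, -1.224, -0.288], TCP at [0.178, -0.651, 0.231] pointing down, gripper open.
Joint ranges: [-3.07, 3.07], [-1.43, 2.12], [-1.02, 1.25], [-3.03, 1.67], [-3.05, -0], [-3.03, 3.03]. Speed limits (rad/s): [2.39, 2.39, 3.01, 3.14, 3.14, 3.14].

### API

Orientations are given as [roll, pitch, yaw] about the fixed x, y, z axes, in that order (R = Rz(yaw) Ry(pitch) Rx(roll)).
In Python, from station import get_obs, grab_frame, camera_model, finish_job, pinch_z gives the robot as it stands.
- The arm moves only by the tool move_arm, never from a script. Its argument "commands" is a list of rows, each an object with "xyz": the shift along the tool's x, y, z in units of 0.2 m (1.0 is 0.2 m), a list of three; "dr": the turn, a rotation vector about the tool's x, y, z in units of 45 degrees (1.0 is 45 degrees), a list of three. In form: [{"xyz": [tx, ty, tz], "dr": [wx, wy, wz]}, ...]. A call has 1 to 10 rows; each row is the pose to reach, as a shift and turn from the pose commanded when the call began, along the tool's axes at that moment; what a row does not reach only later rows make up. A row lasts 1/8 s, in which the tool goes at most 62.5 mm and 10.7 degrees, less where a joint would pass 70% of its speed; a pose out of reach is approached as far as the arm can. A call with a number of a shift or a turn outside -1 to 1 is refused whole. A call with a gripper value outside its range is refused whole. "gripper" is the opening, from -1 (shut) to 1 (fully open), so that 0 is half open, set as the call begins (left out, the last holds). The fingers move at their own pace and stop on an object; "force" is the grip in N (left out, the last holds). Time passes only in rows, so rows that repeat a pose let the fingers close. It gives the time, the measured TCP pose, the force and the opening at its end, in the units of the state.
- get_obs(): the state, without advancing time (a new reading comes with each control period).
- grab_frame(name): name is "scene" or "top" or "wrist"; returns (picture, depth): 480x640x3 uint8, red, green, blue; 480x640 float32, m along the optical axis (not along the pixel's ray), 0 where there is no reading.
- camera_model(name): a dict with "camera_matrix" (3x3 intrinsics, pixels), "extrinsics" (4x4, takes a point from camera to world coordinates). Camera axes: x right, y up, looking along -z (the intrinsics and any distortion apply to the point x, -y, -z); pixel columns grow to the right and rows downward; lengths in m; the calibration is good to about 2 mm. A picture is of the moment at which its call begins: read the wrist's pose just before it. camera_model takes no time and is no camera call; for the wrist camera it gives the pose at the moment of the call.
- finish_job(): hands the job in, once; it reports no verdict.
The state is a dict: "clock": time; "joint_pos": joint angles; "joint_velocities": joint speeds; "joint_efforts": joint torques, N m; "ee_pos": TCP position; "eef_rot": TCP orientation; "ft_force": force on the tool from outside, world axes, zero at the start; "wrist_torque": the same for the moment, N m; "gripper_width": finger opening in m.
Only numpy, scipy, OpenCV 4.12 (cv2) and the standard library are available. Lean on these libraries where they do the work, as an engineer would, in place of code of your own. Each camera call takes 0.05 s, during which the arm holds its last target. There are 200 camera calls.

### The job

Pull the bench press's tray, the one with the orange tab, fully out and slide the loose badge across the white loading shelf, without lifting it, until it lies flat and fully home in the tray's nest. Push the tray all the way in under the press and only then press the green start button fully down and let it spring back, leaving the red stop button alone. Finally pull the tray fully out again with the badge still in its nest, and leave the stack of badges, the mug and the tape roll where they are.

Things in the scene. Friction and masses are not known exactly. Their poses are not given: they have to be found in the camera images.
- press: Blue bench press fixed to the table. Frame: origin on the table (z 0) under the nest when the tray is home; +x = the way the tray goes in, +y = loading-shelf side, z up. Head and foot cover x -30 to 120 mm, y -95 to 95, 153 mm high, with a cylinder on top to 230 mm.
- tray (a joint): Travel of the aluminium tray along the press's -x: 0 = all the way in (home, stop), 0.12 m = fully out (stop). It starts part-way. It slides with about 2.5 N of friction and stays where it is left.
- tray_nest (a point): Centre of the nest's floor (moves with the tray, axes as the press). Floor 28 mm above the table. The nest is a bay open to +y (the shelf), walls 14 mm high: end wall's inner face at y -35 mm, side walls' at x -35.5 and 35.5, flaring over the last 27 mm to a mouth about 90 mm wide at y 40. The badge is home when against the end wall, centred here within a few mm.
- tray_tab (a point): Middle of the top edge of the tray's orange upright tab: 8 mm thick (x), 50 wide (y), 42 high, top 69 mm above the table, 110 mm from the nest centre on the press's -x side. The tray's floor (28 mm high) runs on 16 mm beyond it; 65 mm of clear floor lies between tab and nest wall, so fingers fit on both sides.
- badge: Loose enamelled metal badge: disc 64 mm across, 12 mm thick, about 100 g, brass rim, red face with a white circle and blue cross; origin at the centre of its underside, z up through its face. It lies face up on the loading shelf; slide it, do not lift or tip it (its origin stays below 55 mm height).
- shelf (a point): Centre of the top of the white loading shelf, fixed to the press (axes as the press): flat, 130 mm in x, 222 mm in y, top 30 mm above the table, no rims. With the tray fully out the nest lies at the middle of its -y end, 2 mm lower, across a 3 mm gap.
- start (a joint): Travel of the green start button: 0 = up, 0.008 m = fully down. Springs back; needs 1.5 N to begin and 5 N fully down.
- start_top (a point): Centre of the top of the green start button's cap (32 mm across), pressed straight down. It stands on a grey control box (100 x 170 x 50 mm high) fixed to the table; the cap's top is 24 mm above the box, in a black collar 48 mm across and 12 mm high. The green and red buttons are 80 mm apart, either way round.
- stop (a joint): Travel of the red stop button, to be left alone: 0 = up, 0.008 m = down.
- stop_top (a point): Centre of the top of the red stop button, same size as the green one.
- badge_stack: Bystander: loose stack of four badges, 64 mm diameter, 48 mm high; origin at the centre of its underside.
- mug: Bystander: white mug, 76 mm diameter, 90 mm high; origin at the centre of its underside.
- tape_roll: Bystander: roll of amber tape lying flat, 90 mm diameter, 25 mm high; origin at the centre of its underside.
Mind the look-alikes: they are no part of the job. Of the things that look like the badge, the middle-sized one is meant.

How it is judged:
On the way, in this order (a step that is already met when the one before it is completed fails the run):
1. the tray is pulled fully out (value of joint tray above 0.112 m), for 0.1 s.
2. the badge lies home in the nest of the pulled-out tray (value of joint tray above 0.112 m and x of badge in the frame of tray_nest between -0.007 and 0.007 m and y of badge in the frame of tray_nest between -0.008 and 0.008 m and z of badge in the frame of tray_nest below 0.004 m and angle between badge's own z axis and vertical below 0.1 rad), for 0.2 s.
3. the tray is all the way in with the badge in its nest (value of joint tray below 0.006 m and x of badge in the frame of tray_nest between -0.007 and 0.007 m and y of badge in the frame of tray_nest between -0.008 and 0.008 m and z of badge in the frame of tray_nest below 0.004 m and angle between badge's own z axis and vertical below 0.1 rad), for 0.2 s.
4. the green start button is fully down, the tray home (value of joint start above 0.0065 m and value of joint tray below 0.006 m), for 0.05 s.
5. the start button has sprung back, the tray still home (value of joint start below 0.0015 m and value of joint tray below 0.006 m), for 0.1 s.
At the end, for the whole second after the job is handed in: The tray is fully out (at least 112 of 120 mm), the badge lies flat and at rest in the nest (within 7 mm along and 8 mm across, face up), both buttons are up, and the stack, mug and tape roll stand upright within 30 mm of where they were (all of step 2 and value of joint each of start, stop below 0.0015 m and linear speed of badge below 0.02 m/s and distance of each of badge_stack, mug, tape_roll from where it was at the start of the episode below 0.03 m and angle between each of badge_stack, mug, tape_roll's own z axis and vertical below 0.3 rad); the robot touches nothing.
It fails at once if the start button is pressed while the tray is not home (value of joint start above 0.004 m and value of joint tray above 0.01 m).
It fails at once if the red stop button is pressed (value of joint stop above 0.003 m).
It fails at once if the badge is lifted or tipped (height (world z) of badge above 0.055 m or angle between badge's own z axis and vertical above 0.6 rad).
It fails at once if a bystander is pushed away or knocked over (distance of any of badge_stack, mug, tape_roll from where it was at the start of the episode above 0.03 m or angle between any of badge_stack, mug, tape_roll's own z axis and vertical above 0.5 rad).
It also fails if it takes over 72 s, if anything falls off the work surface, if the arm or the gripper's body presses on something with over 40 N, if the wrist force passes 120 N, or if a joint passes its speed limit or range.

## Working session

There is one attempt and no reset: what is moved stays moved. The work goes in short steps, Python scripts to look and compute and a tool call to move; the robot and the scene stay as the last step left them, time stands still between calls to the robot, and variables do not carry over. Pictures are saved under pics/ and viewed, about 8 in all and at most 12, crops included, and the job is handed in when it is done.

Besides the shell and the picture viewer there is one more tool, called after "Call:" in YAML: its name, and indented under it one key for each argument. move_arm: Moves the arm, as the interface text tells. Shifts and turns lie within -1 to 1; 1 stands for 0.2 m of shift or 45 degrees of turn. Its arguments: {"type":"object","properties":{"commands":{"type":"array","items":{"type":"object","properties":{"xyz":{"type":"array","items":{"type":"number"}},"dr":{"type":"array","items":{"type":"number"}}}}},"gripper":{"type":"number"},"force":{"type":"number"}},"required":["commands"]}

```bash
ls; mkdir -p pics
python3 - <<'E'
from station import *
import cv2,numpy as np
print(pinch_z); o=get_obs(); print(o)
for n in ("top","scene"):
    p,d=grab_frame(n); cv2.imwrite(f"pics/{n}0.png",p[:,:,::-1]); np.save(f"pics/{n}0.npy",d)
    m=camera_model(n); print(n,{k:np.round(v,3).tolist() if not isinstance(v,str) else v for k,v in m.items()})
E
```

```text
pics
0.0187
{'clock': 0.0, 'joint_pos': array([-1.01594388e+00,  3.59352238e-01,  1.10271966e-02, -3.37983474e-04,
       -1.22411062e+00, -2.88139165e-01]), 'joint_velocities': array([-0.00072259,  0.00143337,  0.00103593,  0.00121912,  0.00188987,
       -0.00078502]), 'joint_efforts': array([ 3.67044004e-04, -5.83322847e+01,  2.93423277e+01,  6.93658099e+00,
       -5.99586041e-03,  1.35335813e-05]), 'ee_pos': array([ 0.17776195, -0.650652  ,  0.23037451]), 'eef_rot': array([-3.14143139e+00, -1.66204489e-03,  1.83739437e+00]), 'ft_force': array([ 0.87410085, -0.18693247, -0.73433375]), 'wrist_torque': array([-0.02805928, -0.01167466, -0.00752695]), 'gripper_width': 0.08577046335831107}
top {'camera_matrix': [[541.053, 0.0, 314.113], [0.0, 541.053, 234.53], [0.0, 0.0, 1.0]], 'extrinsics': [[-0.021, 0.996, -0.084, 0.481], [-1.0, -0.022, -0.022, -0.005], [-0.024, 0.083, 0.996, 1.084], [0.0, 0.0, 0.0, 1.0]]}
scene {'camera_matrix': [[538.092, 0.0, 316.895], [0.0, 538.092, 237.475], [0.0, 0.0, 1.0]], 'extrinsics': [[0.994, -0.067, 0.086, 0.668], [0.107, 0.73, -0.675, -0.832], [-0.018, 0.68, 0.733, 1.01], [0.0, 0.0, 0.0, 1.0]]}
```

View pics/top0.png

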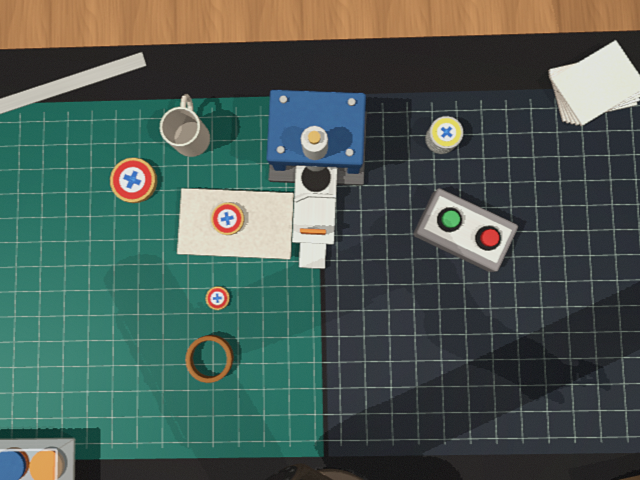

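View pics/scene0.png

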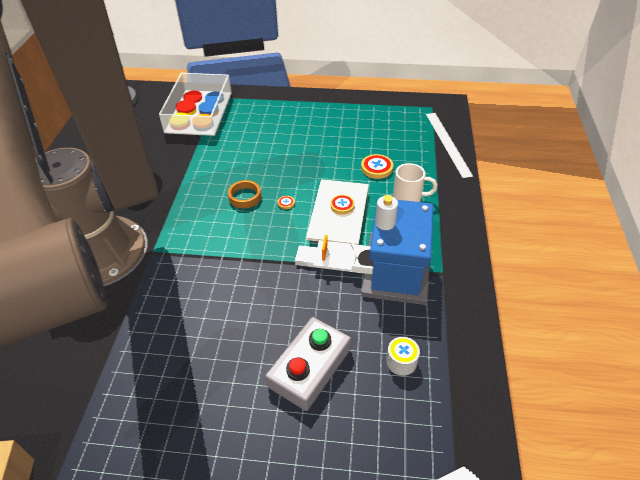

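Top view: large badge (133,180) on the mat, middle one (228,218) on the white shelf, small one (217,298) on the mat, stack (446,133). The middle-sized one on the shelf fits the description. Tray tab is orange at (313,231); green button (451,218), red (488,238).

```bash
cat > h.py <<'E'
from station import *
import cv2,numpy as np
def ray(n,uv,z,m=None):
    m=m or camera_model(n);K=np.array(m["camera_matrix"]);E=np.array(m["extrinsics"])
    uv=np.atleast_2d(np.array(uv,float)); d=m.get("distortion")
    r=np.c_[(uv[:,0]-K[0,2])/K[0,0],-(uv[:,1]-K[1,2])/K[1,1],-np.ones(len(uv))]@E[:3,:3].T
    return E[:3,3]+r*((z-E[2,3])/r[:,2])[:,None]
def blobs(img,lo,hi,roi,minA=30):
    h=cv2.cvtColor(img,cv2.COLOR_RGB2HSV); m=cv2.inRange(h,np.array(lo),np.array(hi))
    M=np.zeros_like(m); x0,y0,x1,y1=roi; M[y0:y1,x0:x1]=m[y0:y1,x0:x1]
    c,_=cv2.findContours(M,cv2.RETR_EXTERNAL,cv2.CHAIN_APPROX_NONE)
    return sorted([k for k in c if cv2.contourArea(k)>minA],key=cv2.contourArea,reverse=True)
def cen(c):
    M=cv2.moments(c); return M["m10"]/M["m00"],M["m01"]/M["m00"]
E
python3 - <<'E'
from h import *
np.set_printoptions(precision=4,suppress=True)
print(camera_model("top").keys())
t=cv2.imread("pics/top0.png")[:,:,::-1].copy(); s=cv2.imread("pics/scene0.png")[:,:,::-1].copy()
C={"orange":((8,150,120),(18,255,255)),"green":((55,120,80),(75,255,255)),"red":((0,170,80),(4,255,255)),"white":((0,0,170),(180,60,255)),"blue":((100,120,60),(115,255,255))}
R={"top":{"orange":(290,215,340,250),"green":(430,200,470,235),"red":(470,220,510,260),"white":(170,180,292,265)},
"scene":{"orange":(315,230,335,262),"green":(305,325,335,352),"red":(283,350,315,385),"white":(300,175,372,245)}}
for n,im in(("top",t),("scene",s)):
    D=np.load(f"pics/{n}0.npy")
    for k,z in (("orange",.069),("green",.074),("red",.074),("white",.03)):
        for c in blobs(im,*C[k],R[n][k])[:2]:
            r=cv2.minAreaRect(c); print(n,k,np.array(cen(c)),cv2.contourArea(c),ray(n,cen(c),z)[0],"box",ray(n,cv2.boxPoints(r),z)[:,:2].round(4).tolist())
    roi=(205,195,250,240) if n=="top" else (325,190,360,218)
    # red face + rim: sat mask
    for c in blobs(im,(0,90,80),(20,255,255),roi)[:1]:
        e=cv2.fitEllipse(cv2.convexHull(c)); print(n,"badge",e,ray(n,e[0],.041), "bb",cv2.boundingRect(c), ray(n,[(e[0][0]-e[1][0]/2,e[0][1]),(e[0][0]+e[1][0]/2,e[0][1])],.041))
a=cv2.resize(t[160:280,160:350],None,fx=4,fy=4,interpolation=2); 
cv2.imwrite("pics/crop1.png",a[:,:,::-1])
# depth-based world heights in the top view
D=np.load("pics/top0.npy");m=camera_model("top");K=m["camera_matrix"];E=np.array(m["extrinsics"])
for u,v in ((451,218),(488,238),(228,218),(200,200),(313,231),(312,255),(183,132),(440,240),(316,180)):
    d=D[v,u];p=E@[(u-K[0][2])/K[0][0]*d,-(v-K[1][2])/K[1][1]*d,-d,1];print((u,v),p[:3])
E
```

```text
dict_keys(['camera_matrix', 'extrinsics'])
top orange [312.4305 230.9905] 87.5 [0.5734 0.0201 0.069 ] box [[0.5777, 0.0434], [0.5766, -0.0037], [0.5691, -0.0035], [0.5701, 0.0436]]
top green [450.4618 218.5939] 224.5 [ 0.5903 -0.2382  0.074 ] box [[0.6068, -0.2231], [0.6061, -0.2547], [0.5742, -0.2533], [0.5749, -0.2218]]
top red [489.5084 237.1519] 237.0 [ 0.554  -0.3088  0.074 ] box [[0.5696, -0.292], [0.5688, -0.3271], [0.539, -0.3256], [0.5398, -0.2906]]
top white [234.9768 223.2352] 7189.5 [0.5957 0.1729 0.03  ] box [[0.5391, 0.288], [0.669, 0.2821], [0.6533, 0.0582], [0.5243, 0.0663]]
top badge ((227.52711486816406, 218.28494262695312), (30.62667465209961, 32.24101257324219), 90.46395874023438) [[0.6045 0.1856 0.041 ]] bb (212, 203, 32, 30) [[0.6052 0.2155 0.041 ]
 [0.6038 0.1557 0.041 ]]
scene orange [323.9108 251.8638] 35.5 [ 0.5783 -0.0104  0.069 ] box [[0.5714, -0.0339], [0.5756, 0.0313], [0.5849, 0.0294], [0.5804, -0.0357]]
scene green [319.5516 336.3379] 182.5 [ 0.5924 -0.2423  0.074 ] box [[0.5752, -0.2263], [0.6058, -0.2234], [0.6092, -0.2586], [0.5792, -0.2615]]
scene red [297.0848 365.7465] 202.5 [ 0.5559 -0.3127  0.074 ] box [[0.5378, -0.2974], [0.5691, -0.2943], [0.5734, -0.3288], [0.5428, -0.3318]]
scene white [337.8741 212.4534] 3033.5 [0.5972 0.1623 0.03  ] box [[0.5239, 0.0525], [0.5249, 0.304], [0.6709, 0.279], [0.6537, 0.0347]]
scene badge ((341.9656982421875, 204.59317016601562), (19.257387161254883, 23.308664321899414), 89.8798599243164) [[0.6062 0.1811 0.041 ]] bb (331, 195, 23, 20) [[0.5813 0.1789 0.041 ]
 [0.6311 0.1833 0.041 ]]
(451, 218) [ 0.5916 -0.2397  0.0717]
(488, 238) [ 0.5523 -0.3054  0.076 ]
(228, 218) [0.6045 0.1837 0.0459]
(200, 200) [0.644  0.2427 0.0263]
(313, 231) [0.5735 0.019  0.0678]
(312, 255) [0.5305 0.0232 0.0183]
(183, 132) [0.7887 0.2826 0.004 ]
(440, 240) [ 0.5523 -0.2219  0.0514]
(316, 180) [0.6779 0.012  0.0289]
```

View pics/crop1.png

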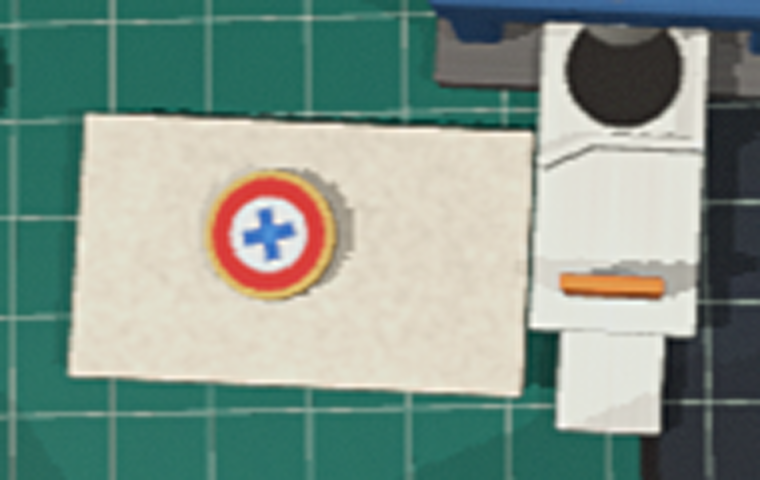

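The crop confirms it: the middle-sized badge with brass rim, red ring and blue cross lies on the white shelf. The tab is at crop (612,287). Geometry agrees: the tab measured now versus shelf-derived tray axis matches to about 1 mm, putting the tray about 23 mm out.

```bash
cat >> h.py <<'E'
from scipy.spatial.transform import Rotation as Ro
YAW=-0.0665; X=np.array([np.cos(YAW),np.sin(YAW),0]); Y=np.array([-np.sin(YAW),np.cos(YAW),0])
SH=np.array([.5975,.172,0]); NO=SH-.154*Y; TAB_OUT=NO-.110*X; NH=NO+.12*X
TY=np.pi+YAW
def inpress(p): d=np.array(p)-NO; return np.array([d[:2]@X[:2],d[:2]@Y[:2]])
def go(target,yaw=TY,frac=1):
    o=get_obs(); R=Ro.from_euler("xyz",o["eef_rot"]); T=Ro.from_euler("xyz",[np.pi,0,yaw])
    s=R.inv().apply(np.array(target)-o["ee_pos"])/.2*frac; w=(R.inv()*T).as_rotvec()/(np.pi/4)*frac
    return "xyz",s.round(3).tolist(),"dr",w.round(3).tolist()
E
python3 - <<'E'
from h import *
print(NO,TAB_OUT,NH, inpress([.6053,.1834,0]), inpress([.5745,.018,0]))
print(go([.5745,.0185,.14],frac=.5))
E
```

```text
[0.58726655 0.01834039 0.        ] [0.47750968 0.02565    0.        ] [0.70700131 0.01036627 0.        ] [0.00702522 0.16589312] [-0.01271571 -0.00118799]
('xyz', [1.352, 1.398, 0.228], 'dr', [0.001, -0.001, -0.788])
```

Call:
move_arm:
  commands:
    - {"xyz": [0.2,0.2,0.03],"dr": [0,0,-0.15]}
    - {"xyz": [0.4,0.41,0.06],"dr": [0,0,-0.3]}
    - {"xyz": [0.6,0.61,0.08],"dr": [0,0,-0.5]}
    - {"xyz": [0.8,0.81,0.1],"dr": [0,0,-0.7]}
    - {"xyz": [0.95,0.98,0.1],"dr": [0,0,-0.8]}
    - {"xyz": [0.95,0.98,0.1],"dr": [0,0,-0.8]}
  gripper: 0
  force: 25

```text
clock: 0.85
ee_pos: [0.3181, -0.414, 0.2115]
eef_rot: [3.141, 0.0, 2.47]
ft_force: [-0.2, -0.7, 0.0]
gripper_width: 0.0427
```

Run:
```python
from h import *
print(get_obs()["joint_pos"],go([.5745,.0185,.14]),go([.5745,.0185,.14],frac=.6))
```

```text
[-5.39696390e-01  1.21366950e-01 -3.51458403e-01 -3.92433524e-04
 -1.09764385e+00 -1.31297312e-01] ('xyz', [0.341, 2.49, 0.358], 'dr', [0.0, 0.0, -0.77]) ('xyz', [0.205, 1.494, 0.215], 'dr', [0.0, 0.0, -0.462])
```

Call:
move_arm:
  commands:
    - {"xyz": [0.04,0.25,0.02],"dr": [0,0,-0.2]}
    - {"xyz": [0.08,0.5,0.04],"dr": [0,0,-0.4]}
    - {"xyz": [0.11,0.75,0.05],"dr": [0,0,-0.6]}
    - {"xyz": [0.14,1.0,0.05],"dr": [0,0,-0.77]}
    - {"xyz": [0.14,1.0,0.05],"dr": [0,0,-0.77]}

```text
clock: 1.48
ee_pos: [0.4215, -0.2409, 0.2012]
eef_rot: [3.142, 0.0, 3.075]
ft_force: [-0.7, -0.8, -1.1]
gripper_width: 0.0426
```

Run:
```python
from h import *
print(get_obs()["joint_pos"],go([.5745,.0185,.14]))
```

```text
[-1.13201744e-01  6.71815829e-02 -4.38344999e-01 -9.67919006e-05
 -1.06521074e+00  4.66396224e-02] ('xyz', [-0.677, 1.345, 0.306], 'dr', [0.0, 0.0, -0.0])
```

Call:
move_arm:
  commands:
    - {"xyz": [-0.15,0.25,0.03]}
    - {"xyz": [-0.3,0.5,0.06]}
    - {"xyz": [-0.45,0.75,0.1]}
    - {"xyz": [-0.6,1.0,0.2]}
    - {"xyz": [-0.677,1.0,0.3]}
    - {"xyz": [-0.677,1.0,0.3]}

```text
schema error: expected keys xyz, dr
```

Run:
```python
from h import *
print(go([.5745,.0185,.14]),go([.5745,.0185,.036]))
```

```text
('xyz', [-0.677, 1.345, 0.306], 'dr', [0.0, 0.0, -0.0]) ('xyz', [-0.677, 1.345, 0.826], 'dr', [0.0, 0.0, -0.0])
```

Call:
move_arm:
  commands:
    - {"xyz": [-0.15,0.25,0.03],"dr": [0,0,0]}
    - {"xyz": [-0.3,0.5,0.06],"dr": [0,0,0]}
    - {"xyz": [-0.45,0.75,0.1],"dr": [0,0,0]}
    - {"xyz": [-0.6,1.0,0.2],"dr": [0,0,0]}
    - {"xyz": [-0.677,1.0,0.3],"dr": [0,0,0]}
    - {"xyz": [-0.677,1.0,0.3],"dr": [0,0,0]}

```text
clock: 2.22
ee_pos: [0.5688, -0.0535, 0.139]
eef_rot: [-3.14, -0.004, 3.069]
ft_force: [0.0, -0.4, -0.4]
gripper_width: 0.0427
```

Run:
```python
from h import *
print(go([.5745,.0185,.14]),go([.5745,.0185,.036]))
```

```text
('xyz', [-0.002, 0.361, -0.006], 'dr', [-0.002, -0.005, -0.008]) ('xyz', [-0.005, 0.362, 0.514], 'dr', [-0.002, -0.005, -0.008])
```

Call:
move_arm:
  commands:
    - {"xyz": [0,0.2,0],"dr": [0,0,0]}
    - {"xyz": [0,0.36,0.0],"dr": [0,0,0]}
    - {"xyz": [0,0.36,0.1],"dr": [0,0,0]}
    - {"xyz": [0,0.36,0.25],"dr": [0,0,0]}
    - {"xyz": [0,0.36,0.4],"dr": [0,0,0]}
    - {"xyz": [0,0.36,0.5],"dr": [0,0,0]}
    - {"xyz": [0,0.36,0.5],"dr": [0,0,0]}

```text
clock: 3.1
ee_pos: [0.5733, 0.0175, 0.0407]
eef_rot: [-3.141, -0.002, 3.068]
ft_force: [0.3, -0.3, 0.2]
gripper_width: 0.0426
```

Call:
move_arm:
  commands:
    - {"xyz": [0,0,0],"dr": [0,0,0]}
    - {"xyz": [0,0,0],"dr": [0,0,0]}
    - {"xyz": [0,0,0],"dr": [0,0,0]}
    - {"xyz": [0,0,0],"dr": [0,0,0]}
  gripper: -1

```text
clock: 3.6
ee_pos: [0.5752, 0.019, 0.0427]
eef_rot: [3.142, 0.002, 3.071]
ft_force: [-2.1, -3.2, 6.8]
gripper_width: 0.0074
```

Run:
```python
from h import *
o=get_obs();print(o["ft_force"],inpress(o["ee_pos"]),go([*TAB_OUT[:2],.038]))
```

```text
[-2.09776271 -3.18496451  6.83822137] [-0.01208649 -0.00014572] ('xyz', [0.49, -0.001, 0.023], 'dr', [0.0, 0.002, -0.005])
```

Call:
move_arm:
  commands:
    - {"xyz": [0.06,0,0],"dr": [0,0,0]}
    - {"xyz": [0.13,0,0],"dr": [0,0,0]}
    - {"xyz": [0.2,0,0],"dr": [0,0,0]}
    - {"xyz": [0.27,0,0],"dr": [0,0,0]}
    - {"xyz": [0.34,0,0],"dr": [0,0,0]}
    - {"xyz": [0.4,0,0],"dr": [0,0,0]}
    - {"xyz": [0.45,0,0],"dr": [0,0,0]}
    - {"xyz": [0.48,0,0],"dr": [0,0,0]}
    - {"xyz": [0.48,0,0],"dr": [0,0,0]}

```text
clock: 4.72
ee_pos: [0.4788, 0.0254, 0.0426]
eef_rot: [-3.141, 0.001, 3.072]
ft_force: [-2.5, -4.7, 11.8]
gripper_width: 0.0072
```

Run:
```python
from h import *
o=get_obs();print(o["ft_force"],inpress(o["ee_pos"]),go([*TAB_OUT[:2],.038]))
```

```text
[-2.51504172 -4.72000731 11.75043626] [-0.10873892 -0.000154  ] ('xyz', [0.006, 0.001, 0.023], 'dr', [-0.001, 0.001, -0.004])
```

Call:
move_arm:
  commands:
    - {"xyz": [0.02,0,0],"dr": [0,0,0]}
    - {"xyz": [0.03,0,0],"dr": [0,0,0]}
    - {"xyz": [0.03,0,0],"dr": [0,0,0]}

```text
clock: 5.1
ee_pos: [0.476, 0.0257, 0.0427]
eef_rot: [-3.142, 0.006, 3.072]
ft_force: [13.9, -15.4, -4.3]
gripper_width: 0.0073
```

Call:
move_arm:
  commands:
    - {"xyz": [0,0,-0.02],"dr": [0,0,0]}
    - {"xyz": [-0.02,0,-0.02],"dr": [0,0,0]}
    - {"xyz": [-0.02,0,-0.02],"dr": [0,0,0]}
    - {"xyz": [-0.02,0,-0.2],"dr": [0,0,0]}
    - {"xyz": [-0.02,0,-0.4],"dr": [0,0,0]}
    - {"xyz": [-0.02,0,-0.55],"dr": [0,0,0]}
    - {"xyz": [-0.02,0,-0.55],"dr": [0,0,0]}
  gripper: -0.1

```text
clock: 5.98
ee_pos: [0.4781, 0.0268, 0.1536]
eef_rot: [3.139, 0.004, 3.071]
ft_force: [-0.9, 0.2, -1.2]
gripper_width: 0.0387
```

Run:
```python
from h import *
o=get_obs();print(o["ft_force"],inpress(o["ee_pos"]))
im,_=grab_frame("top"); cv2.imwrite("pics/top1.png",im[:,:,::-1])
cv2.imwrite("pics/crop2.png",cv2.resize(im[150:290,160:350],None,fx=4,fy=4,interpolation=2)[:,:,::-1])
for c in blobs(im,(0,90,80),(20,255,255),(205,195,250,240))[:1]:
    e=cv2.fitEllipse(cv2.convexHull(c)); b=ray("top",e[0],.041)[0]+[.001,-.002,0];print(b,inpress(b))
print(go([*(NO+.007*X+.23*Y)[:2],.15]))
```

```text
[-0.92601368  0.16124608 -1.24098218] [-0.10950847  0.0011983 ]
[0.6053772  0.18326928 0.041     ] [0.00711094 0.16576782]
('xyz', [-0.582, 1.148, 0.013], 'dr', [0.002, 0.002, -0.006])
```

View pics/crop2.png

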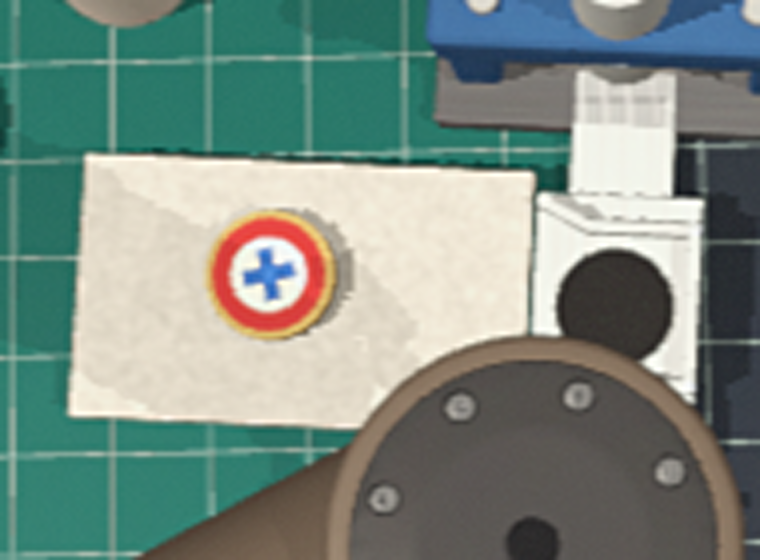

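Crop: tray fully out, dark nest disc at crop (615,307) opposite the shelf's middle, badge unmoved at crop (271,275). Next I move behind the badge.

Call:
move_arm:
  commands:
    - {"xyz": [-0.12,0.2,0],"dr": [0,0,0]}
    - {"xyz": [-0.24,0.4,0],"dr": [0,0,0]}
    - {"xyz": [-0.36,0.6,0],"dr": [0,0,0]}
    - {"xyz": [-0.48,0.8,0],"dr": [0,0,0]}
    - {"xyz": [-0.58,1.0,0],"dr": [0,0,0]}
    - {"xyz": [-0.58,1.0,0],"dr": [0,0,0]}
  gripper: -0.35

```text
clock: 6.78
ee_pos: [0.607, 0.2195, 0.1486]
eef_rot: [-3.14, -0.002, 3.073]
ft_force: [-0.4, 0.5, -1.2]
gripper_width: 0.0279
```

Run:
```python
from h import *
im=cv2.imread("pics/top1.png")[:,:,::-1].copy()
for c in blobs(im,(0,0,0),(180,255,75),(292,205,335,236))[:1]:
    p=cen(c);(r,rad)=cv2.minEnclosingCircle(c); q=ray("top",[p,r],.028)+[.001,-.002,0];print(p,r,rad,q,[inpress(k) for k in q])
print(go([*(NO+.007*X+.235*Y)[:2],.08]))
```

```text
(313.38334978611385, 224.7897334649556) (313.3477783203125, 226.38992309570312) 14.121566772460938 [[0.59027411 0.01698483 0.028     ]
 [0.58712295 0.01711909 0.028     ]] [array([ 0.00309099, -0.0011527 ]), array([-6.21184795e-05, -1.22814059e-03])]
('xyz', [-0.004, 0.165, 0.343], 'dr', [-0.002, -0.003, -0.003])
```

Call:
move_arm:
  commands:
    - {"xyz": [0,0.17,0],"dr": [0,0,0]}
    - {"xyz": [0,0.17,0.2],"dr": [0,0,0]}
    - {"xyz": [0,0.17,0.4],"dr": [0,0,0]}
    - {"xyz": [0,0.17,0.47],"dr": [0,0,0]}
    - {"xyz": [0,0.17,0.5],"dr": [0,0,0]}
    - {"xyz": [0,0.17,0.5],"dr": [0,0,0]}

```text
clock: 7.52
ee_pos: [0.6095, 0.2513, 0.052]
eef_rot: [3.141, 0.001, 3.071]
ft_force: [0.0, 1.0, 0.7]
gripper_width: 0.028
```

Call:
move_arm:
  commands:
    - {"xyz": [0,0,0.02],"dr": [0,0,0]}
    - {"xyz": [0,0,0.03],"dr": [0,0,0]}
    - {"xyz": [0,0,0.03],"dr": [0,0,0]}

```text
clock: 7.9
ee_pos: [0.6091, 0.2513, 0.0456]
eef_rot: [3.141, 0.0, 3.071]
ft_force: [-0.4, -0.9, -0.8]
gripper_width: 0.0277
```

Call:
move_arm:
  commands:
    - {"xyz": [0,0,0.02],"dr": [0,0,0]}
    - {"xyz": [0,0,0.02],"dr": [0,0,0]}

```text
clock: 8.15
ee_pos: [0.6088, 0.2511, 0.0409]
eef_rot: [-3.141, -0.001, 3.071]
ft_force: [-0.6, 0.2, -0.9]
gripper_width: 0.0282
```

Call:
move_arm:
  commands:
    - {"xyz": [0,0,0.01],"dr": [0,0,0]}
    - {"xyz": [0,0,0.02],"dr": [0,0,0]}
    - {"xyz": [0,0,0.02],"dr": [0,0,0]}

```text
clock: 8.52
ee_pos: [0.6089, 0.2512, 0.037]
eef_rot: [-3.141, -0.0, 3.071]
ft_force: [-0.2, -0.5, -1.8]
gripper_width: 0.0278
```

Call:
move_arm:
  commands:
    - {"xyz": [0,0,0.01],"dr": [0,0,0]}
    - {"xyz": [0,0,0.015],"dr": [0,0,0]}
    - {"xyz": [0,0,0.015],"dr": [0,0,0]}

```text
clock: 8.9
ee_pos: [0.609, 0.2512, 0.0342]
eef_rot: [-3.141, -0.0, 3.071]
ft_force: [-0.1, 0.3, -0.1]
gripper_width: 0.0278
```

Call:
move_arm:
  commands:
    - {"xyz": [0,0,0.01],"dr": [0,0,0]}
    - {"xyz": [0,0,0.015],"dr": [0,0,0]}
    - {"xyz": [0,0,0.015],"dr": [0,0,0]}

```text
clock: 9.28
ee_pos: [0.6089, 0.2513, 0.0312]
eef_rot: [-3.141, -0.0, 3.071]
ft_force: [0.7, -0.3, 0.7]
gripper_width: 0.0276
```

Call:
move_arm:
  commands:
    - {"xyz": [0,0,0.01],"dr": [0,0,0]}
    - {"xyz": [0,0,0.01],"dr": [0,0,0]}

```text
clock: 9.52
ee_pos: [0.6092, 0.2514, 0.0298]
eef_rot: [3.141, 0.0, 3.071]
ft_force: [-0.8, -1.4, 4.4]
gripper_width: 0.0278
```

Run:
```python
from h import *
o=get_obs();print(inpress(o["ee_pos"]),go([*(NO+.007*X+.20*Y)[:2],.0335]),go([*(NO+.0*X+.06*Y)[:2],.0335]))
```

```text
[0.00638415 0.23395538] ('xyz', [-0.004, -0.17, -0.018], 'dr', [0.0, 0.001, -0.005]) ('xyz', [0.028, -0.87, -0.018], 'dr', [0.0, 0.001, -0.005])
```

Call:
move_arm:
  commands:
    - {"xyz": [0,0,-0.02],"dr": [0,0,-0.005]}
    - {"xyz": [0,-0.05,-0.02],"dr": [0,0,-0.005]}
    - {"xyz": [0,-0.1,-0.02],"dr": [0,0,-0.005]}
    - {"xyz": [0,-0.15,-0.02],"dr": [0,0,-0.005]}
    - {"xyz": [0.005,-0.2,-0.02],"dr": [0,0,-0.005]}
    - {"xyz": [0.01,-0.25,-0.02],"dr": [0,0,-0.005]}
    - {"xyz": [0.02,-0.3,-0.02],"dr": [0,0,-0.005]}
    - {"xyz": [0.03,-0.35,-0.02],"dr": [0,0,-0.005]}
    - {"xyz": [0.03,-0.4,-0.02],"dr": [0,0,-0.005]}
    - {"xyz": [0.03,-0.4,-0.02],"dr": [0,0,-0.005]}

```text
clock: 10.78
ee_pos: [0.5973, 0.1711, 0.0334]
eef_rot: [-3.141, -0.0, 3.074]
ft_force: [-0.6, -0.9, 0.4]
gripper_width: 0.0279
```

Run:
```python
from h import *
o=get_obs();print(inpress(o["ee_pos"]),o["ft_force"],go([*(NO+.0*X+.06*Y)[:2],.0335]))
im,_=grab_frame("top"); cv2.imwrite("pics/crop3.png",cv2.resize(im[150:290,160:350],None,fx=4,fy=4,interpolation=2)[:,:,::-1])
im,_=grab_frame("scene"); cv2.imwrite("pics/crop4.png",cv2.resize(im[160:300,260:450],None,fx=4,fy=4,interpolation=2)[:,:,::-1])
```

```text
[-0.00018258  0.15305584] [-0.56224643 -0.92587918  0.39307771] ('xyz', [-0.002, -0.465, -0.001], 'dr', [-0.0, -0.0, -0.002])
```

View pics/crop4.png

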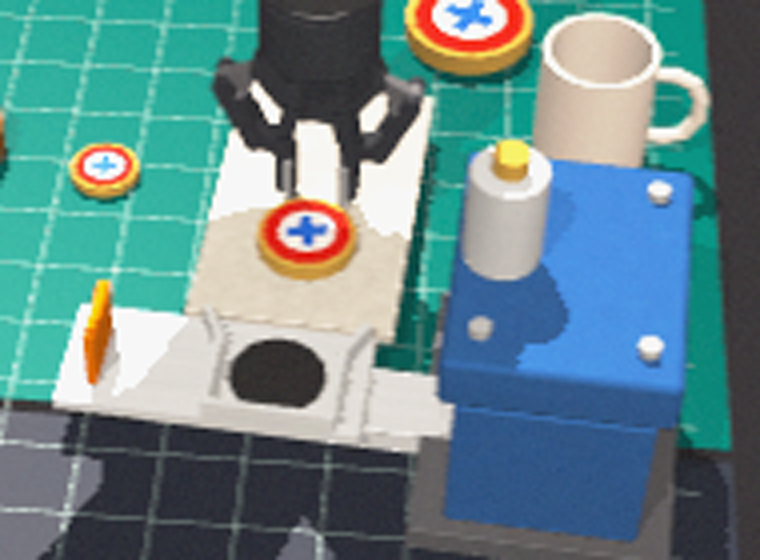

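The badge at crop (307,235) is flat, cradled by both fingers and lined up with the nest mouth (282,345). I carry on pushing.

Call:
move_arm:
  commands:
    - {"xyz": [0,-0.05,0],"dr": [0,0,0]}
    - {"xyz": [0,-0.1,0],"dr": [0,0,0]}
    - {"xyz": [0,-0.15,0],"dr": [0,0,0]}
    - {"xyz": [0,-0.2,0],"dr": [0,0,0]}
    - {"xyz": [0,-0.25,0],"dr": [0,0,0]}
    - {"xyz": [0,-0.3,0],"dr": [0,0,0]}
    - {"xyz": [0,-0.35,0],"dr": [0,0,0]}
    - {"xyz": [0,-0.4,0],"dr": [0,0,0]}
    - {"xyz": [0,-0.46,0],"dr": [0,0,0]}
    - {"xyz": [0,-0.46,0],"dr": [0,0,0]}

```text
clock: 12.12
ee_pos: [0.5908, 0.079, 0.0332]
eef_rot: [-3.141, -0.001, 3.073]
ft_force: [-0.0, -0.2, 0.9]
gripper_width: 0.028
```

Call:
move_arm:
  commands:
    - {"xyz": [0,-0.03,0],"dr": [0,0,0]}
    - {"xyz": [0,-0.06,0],"dr": [0,0,0]}
    - {"xyz": [0,-0.08,0],"dr": [0,0,0]}
    - {"xyz": [0,-0.08,0],"dr": [0,0,0]}

```text
clock: 12.62
ee_pos: [0.5901, 0.0638, 0.0333]
eef_rot: [-3.141, -0.0, 3.074]
ft_force: [-1.1, -0.1, -0.9]
gripper_width: 0.0276
```

Run:
```python
from h import *
o=get_obs();print(inpress(o["ee_pos"]),o["ft_force"],go([*(NO+.0*X+.037*Y)[:2],.0335]))
im,_=grab_frame("scene"); cv2.imwrite("pics/crop5.png",cv2.resize(im[160:300,260:450],None,fx=4,fy=4,interpolation=2)[:,:,::-1])
```

```text
[-0.00022447  0.04559318] [-1.09111623 -0.10168566 -0.87877922] ('xyz', [-0.001, -0.043, -0.001], 'dr', [-0.0, -0.0, -0.001])
```

View pics/crop5.png

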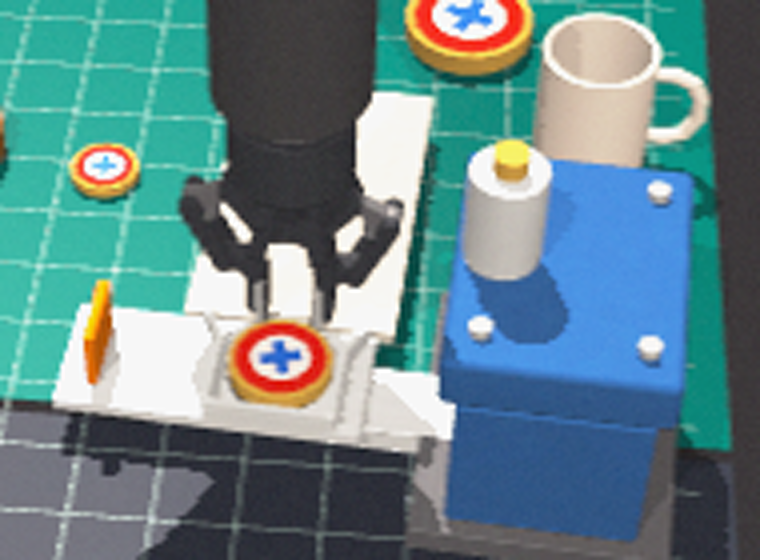

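Badge is in the bay at crop (281,362), short of the end wall. I now press it home gently.

Call:
move_arm:
  commands:
    - {"xyz": [0,-0.015,0],"dr": [0,0,0]}
    - {"xyz": [0,-0.03,0],"dr": [0,0,0]}
    - {"xyz": [0,-0.03,0],"dr": [0,0,0]}

```text
clock: 13.05
ee_pos: [0.5897, 0.0579, 0.0333]
eef_rot: [-3.141, -0.0, 3.074]
ft_force: [-0.4, 0.2, -0.0]
gripper_width: 0.0273
```

Call:
move_arm:
  commands:
    - {"xyz": [0,-0.01,0],"dr": [0,0,0]}
    - {"xyz": [0,-0.015,0],"dr": [0,0,0]}
    - {"xyz": [0,-0.015,0],"dr": [0,0,0]}

```text
clock: 13.42
ee_pos: [0.5899, 0.0557, 0.0334]
eef_rot: [3.141, 0.001, 3.075]
ft_force: [-0.4, 5.1, 0.1]
gripper_width: 0.0277
```

Contact 5 N at tool y≈37 mm, exactly where the end wall should be. I back off, lift and check.

Call:
move_arm:
  commands:
    - {"xyz": [0,0.03,0],"dr": [0,0,0]}
    - {"xyz": [0,0.08,0],"dr": [0,0,0]}
    - {"xyz": [0,0.1,-0.1],"dr": [0,0,0]}
    - {"xyz": [0.1,0.1,-0.3],"dr": [0,0,0]}
    - {"xyz": [0.3,0.1,-0.5],"dr": [0,0,0]}
    - {"xyz": [0.5,0,-0.55],"dr": [0,0,0]}
    - {"xyz": [0.55,-0.1,-0.55],"dr": [0,0,0]}
    - {"xyz": [0.55,-0.15,-0.55],"dr": [0,0,0]}
    - {"xyz": [0.55,-0.15,-0.55],"dr": [0,0,0]}
  gripper: 0

```text
clock: 14.55
ee_pos: [0.4784, 0.0321, 0.143]
eef_rot: [-3.141, -0.0, 3.073]
ft_force: [0.3, -0.2, -0.2]
gripper_width: 0.0427
```

Run:
```python
from h import *
im,_=grab_frame("scene"); 
h=cv2.cvtColor(im,cv2.COLOR_RGB2HSV)
for c in blobs(im,(0,90,80),(22,255,255),(300,225,350,275))[:3]:
    (e)=cv2.fitEllipse(cv2.convexHull(c)); b=ray("scene",e[0],.039)[0]; print(e,b,inpress(b-[.001,-.002,0]))
t,_=grab_frame("top"); cv2.imwrite("pics/top2.png",t[:,:,::-1])
for c in blobs(t,(0,90,80),(22,255,255),(292,195,340,250))[:3]:
    (e)=cv2.fitEllipse(cv2.convexHull(c)); b=ray("top",e[0],.039)[0]; print(e,b,inpress(b+[.001,-.002,0]))
o=get_obs();print(inpress(o["ee_pos"]),go([.4765,.0255,.045]))
```

```text
((330.2140808105469, 252.02871704101562), (18.209775924682617, 25.456626892089844), 107.91636657714844) [0.59053024 0.0166431  0.039     ] [0.00223857 0.00045247]
((314.6435241699219, 225.70407104492188), (31.845905303955078, 32.81654357910156), 27.493452072143555) [0.586311   0.01632215 0.039     ] [ 0.00031137 -0.0040064 ]
[-0.10947979  0.0070193 ] ('xyz', [0.007, -0.036, 0.489], 'dr', [-0.001, -0.001, -0.002])
```

Call:
move_arm:
  commands:
    - {"xyz": [0.007,-0.036,0.1],"dr": [0,0,0]}
    - {"xyz": [0.007,-0.036,0.25],"dr": [0,0,0]}
    - {"xyz": [0.007,-0.036,0.4],"dr": [0,0,0]}
    - {"xyz": [0.007,-0.036,0.48],"dr": [0,0,0]}
    - {"xyz": [0.007,-0.036,0.48],"dr": [0,0,0]}

```text
clock: 15.28
ee_pos: [0.4754, 0.0254, 0.0457]
eef_rot: [-3.14, -0.003, 3.075]
ft_force: [0.2, -0.1, 0.7]
gripper_width: 0.0427
```

Call:
move_arm:
  commands:
    - {"xyz": [0,0,0],"dr": [0,0,0]}
    - {"xyz": [0,0,0],"dr": [0,0,0]}
    - {"xyz": [0,0,0],"dr": [0,0,0]}
    - {"xyz": [0,0,0],"dr": [0,0,0]}
  gripper: -1

```text
clock: 15.78
ee_pos: [0.4765, 0.0258, 0.048]
eef_rot: [3.141, 0.002, 3.075]
ft_force: [0.3, 2.0, 4.4]
gripper_width: 0.0072
```

Run:
```python
from h import *
o=get_obs();print(inpress(o["ee_pos"]),go([*(TAB_OUT+.12*X)[:2],o["ee_pos"][2]]))
```

```text
[-1.10993364e-01  9.96593185e-05] ('xyz', [-0.605, -0.0, 0.001], 'dr', [0.001, 0.002, -0.0])
```

Push in by 0.6 (120 mm), accelerating gently.

Call:
move_arm:
  commands:
    - {"xyz": [-0.03,0,0],"dr": [0,0,0]}
    - {"xyz": [-0.08,0,0],"dr": [0,0,0]}
    - {"xyz": [-0.14,0,0],"dr": [0,0,0]}
    - {"xyz": [-0.2,0,0],"dr": [0,0,0]}
    - {"xyz": [-0.26,0,0],"dr": [0,0,0]}
    - {"xyz": [-0.32,0,0],"dr": [0,0,0]}
    - {"xyz": [-0.38,0,0],"dr": [0,0,0]}
    - {"xyz": [-0.44,0,0],"dr": [0,0,0]}
    - {"xyz": [-0.48,0,0],"dr": [0,0,0]}
    - {"xyz": [-0.5,0,0],"dr": [0,0,0]}

```text
clock: 17.02
ee_pos: [0.5763, 0.0192, 0.048]
eef_rot: [3.141, 0.001, 3.075]
ft_force: [-3.3, 3.6, 7.7]
gripper_width: 0.0074
```

Call:
move_arm:
  commands:
    - {"xyz": [-0.04,0,0],"dr": [0,0,0]}
    - {"xyz": [-0.08,0,0],"dr": [0,0,0]}
    - {"xyz": [-0.1,0,0],"dr": [0,0,0]}
    - {"xyz": [-0.11,0,0],"dr": [0,0,0]}
    - {"xyz": [-0.115,0,0],"dr": [0,0,0]}
    - {"xyz": [-0.115,0,0],"dr": [0,0,0]}

```text
clock: 17.77
ee_pos: [0.5958, 0.0178, 0.048]
eef_rot: [3.142, -0.004, 3.074]
ft_force: [-13.1, 7.6, 16.7]
gripper_width: 0.0072
```

Call:
move_arm:
  commands:
    - {"xyz": [0.005,0,0],"dr": [0,0,0]}
    - {"xyz": [0.01,0,0],"dr": [0,0,0]}
    - {"xyz": [0.01,0,0],"dr": [0,0,0]}
    - {"xyz": [0.01,0,-0.2],"dr": [0,0,0]}
    - {"xyz": [0.01,0,-0.4],"dr": [0,0,0]}
    - {"xyz": [0.01,0,-0.5],"dr": [0,0,0]}
    - {"xyz": [0.01,0,-0.5],"dr": [0,0,0]}
  gripper: -0.1

```text
clock: 18.65
ee_pos: [0.5977, 0.0175, 0.149]
eef_rot: [3.14, 0.003, 3.075]
ft_force: [1.1, 0.2, -0.5]
gripper_width: 0.0383
```

Run:
```python
from h import *
o=get_obs();print(inpress(o["ee_pos"]),go([.5913,-.240,.15]))
```

```text
[ 0.0104921  -0.00010453] ('xyz', [-0.054, -1.287, -0.006], 'dr', [0.001, 0.004, -0.001])
```

Call:
move_arm:
  commands:
    - {"xyz": [0,-0.25,0],"dr": [0,0,0]}
    - {"xyz": [-0.02,-0.5,0],"dr": [0,0,0]}
    - {"xyz": [-0.04,-0.75,0],"dr": [0,0,0]}
    - {"xyz": [-0.05,-0.95,0],"dr": [0,0,0]}
    - {"xyz": [-0.05,-1.0,0],"dr": [0,0,0]}
    - {"xyz": [-0.05,-1.0,0],"dr": [0,0,0]}
  gripper: -1

```text
clock: 19.4
ee_pos: [0.5926, -0.1832, 0.1462]
eef_rot: [3.141, -0.002, 3.073]
ft_force: [0.0, -1.0, -0.4]
gripper_width: 0.0002
```

Run:
```python
from h import *
t,_=grab_frame("top"); cv2.imwrite("pics/top3.png",t[:,:,::-1]); s,_=grab_frame("scene"); cv2.imwrite("pics/scene3.png",s[:,:,::-1])
for c in blobs(t,(8,150,120),(18,255,255),(285,200,345,260)):
    b=ray("top",cen(c),.069)[0]+[.001,-.002,0];print(b,inpress(b))
print(go([.5913,-.240,.15]),go([.5913,-.240,.085]))
cv2.imwrite("pics/crop6.png",np.vstack([cv2.resize(k,None,fx=2.5,fy=2.5)[:,:,::-1] for k in (t[150:270,270:520],s[220:340,200:450])]))
```

```text
('xyz', [-0.01, -0.29, -0.016], 'dr', [0.0, -0.001, -0.0]) ('xyz', [-0.011, -0.29, 0.309], 'dr', [0.0, -0.001, -0.0])
```

View pics/crop6.png

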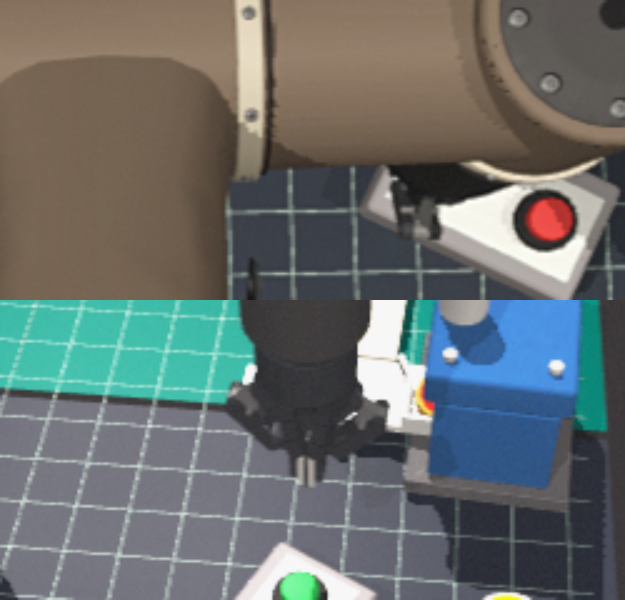

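Call:
move_arm:
  commands:
    - {"xyz": [-0.005,-0.15,0],"dr": [0,0,0]}
    - {"xyz": [-0.01,-0.29,0],"dr": [0,0,0]}
    - {"xyz": [-0.01,-0.29,0.1],"dr": [0,0,0]}
    - {"xyz": [-0.01,-0.29,0.2],"dr": [0,0,0]}
    - {"xyz": [-0.01,-0.29,0.2],"dr": [0,0,0]}

```text
clock: 20.12
ee_pos: [0.5905, -0.2394, 0.1058]
eef_rot: [3.141, -0.003, 3.076]
ft_force: [0.1, 1.2, 0.3]
gripper_width: -0.0003
```

Run:
```python
from h import *
s,_=grab_frame("scene")
for c in blobs(s,(8,150,120),(18,255,255),(315,200,350,262)):
    b=ray("scene",cen(c),.048)[0];print(cen(c),cv2.boundingRect(c),b,inpress(b))
w,_=grab_frame("wrist"); m=camera_model("wrist")
for c in blobs(w,(55,120,80),(75,255,255),(0,0,640,480),200)[:3]:
    e=cv2.minEnclosingCircle(c);b=ray("wrist",e[0],.074,m)[0];print(e,b)
print(get_obs()["ee_pos"],go([.5913,-.240,.085]))
cv2.imwrite("pics/c7.png",np.hstack([cv2.resize(s[200:320,250:450],None,fx=2,fy=2),cv2.resize(w,(400,300))[:240]])[:,:,::-1])
```

```text
((317.5036315917969, 274.7025451660156), 33.341651916503906) [ 0.59156376 -0.24296795  0.074     ]
[ 0.59188976 -0.2400171   0.1078499 ] ('xyz', [0.003, -0.0, 0.114], 'dr', [-0.0, 0.0, 0.001])
```

View pics/c7.png

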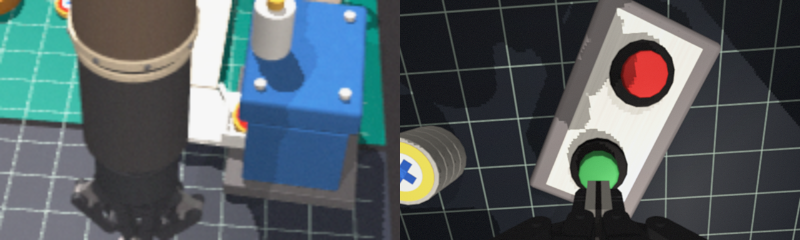

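Wrist view: fingertips over the green cap (red button well clear); the scene shows the badge edge just under the press front.

Call:
move_arm:
  commands:
    - {"xyz": [0,-0.005,0.06],"dr": [0,0,0]}
    - {"xyz": [0,-0.005,0.12],"dr": [0,0,0]}
    - {"xyz": [0,-0.005,0.16],"dr": [0,0,0]}
    - {"xyz": [0,-0.005,0.18],"dr": [0,0,0]}
    - {"xyz": [0,-0.005,0.2],"dr": [0,0,0]}
    - {"xyz": [0,-0.005,0.2],"dr": [0,0,0]}

```text
clock: 20.98
ee_pos: [0.5909, -0.2418, 0.0673]
eef_rot: [3.142, -0.001, 3.075]
ft_force: [-2.9, 0.9, 4.0]
gripper_width: 0.0001
```

Call:
move_arm:
  commands:
    - {"xyz": [0,0,0.01],"dr": [0,0,0]}
    - {"xyz": [0,0,0.015],"dr": [0,0,0]}
    - {"xyz": [0,0,0.015],"dr": [0,0,0]}

```text
clock: 21.35
ee_pos: [0.5913, -0.242, 0.066]
eef_rot: [-3.141, 0.001, 3.075]
ft_force: [-6.6, 3.5, 14.0]
gripper_width: 0.0002
```

Bottomed out at 66 mm with 14 N. Release.

Call:
move_arm:
  commands:
    - {"xyz": [0,0,0],"dr": [0,0,0]}
    - {"xyz": [0,0,-0.05],"dr": [0,0,0]}
    - {"xyz": [0,0,-0.15],"dr": [0,0,0]}
    - {"xyz": [0,0,-0.35],"dr": [0,0,0]}
    - {"xyz": [0,0,-0.45],"dr": [0,0,0]}
    - {"xyz": [0,0,-0.45],"dr": [0,0,0]}

```text
clock: 22.1
ee_pos: [0.5927, -0.2421, 0.1564]
eef_rot: [-3.141, 0.005, 3.075]
ft_force: [0.6, 0.5, -0.1]
gripper_width: -0.0001
```

Run:
```python
from h import *
w,_=grab_frame("wrist"); m=camera_model("wrist")
D=_;K=m["camera_matrix"];E=np.array(m["extrinsics"])
for c in blobs(w,(55,120,80),(75,255,255),(0,0,640,480),200)[:1]:
    (u,v),r=cv2.minEnclosingCircle(c);v-=r*.4;d=D[int(v),int(u)];print(u,v,r,(E@[(u-K[0][2])/K[0][0]*d,-(v-K[1][2])/K[1][1]*d,-d,1])[:3])
print(go([.5958,.0178,.15]))
```

```text
321.1397399902344 237.31084136962892 26.710269927978516 [ 0.58925191 -0.24787775  0.06996087]
('xyz', [0.067, 1.297, 0.024], 'dr', [0.0, 0.003, -0.001])
```

Call:
move_arm:
  commands:
    - {"xyz": [0.02,0.25,0],"dr": [0,0,0]}
    - {"xyz": [0.04,0.5,0],"dr": [0,0,0]}
    - {"xyz": [0.06,0.75,0],"dr": [0,0,0]}
    - {"xyz": [0.065,0.95,0],"dr": [0,0,0]}
    - {"xyz": [0.065,1.0,0],"dr": [0,0,0]}
    - {"xyz": [0.065,1.0,0],"dr": [0,0,0]}
  gripper: 0

```text
clock: 22.9
ee_pos: [0.5914, -0.0411, 0.1534]
eef_rot: [-3.141, -0.001, 3.076]
ft_force: [0.7, -0.4, 0.3]
gripper_width: 0.0426
```

Run:
```python
from h import *
print(go([.5958,.0178,.15]),go([.5958,.0178,.046]))
```

```text
('xyz', [-0.003, 0.295, 0.017], 'dr', [-0.0, -0.002, 0.001]) ('xyz', [-0.003, 0.295, 0.537], 'dr', [-0.0, -0.002, 0.001])
```

Call:
move_arm:
  commands:
    - {"xyz": [0,0.15,0],"dr": [0,0,0]}
    - {"xyz": [0,0.295,0.05],"dr": [0,0,0]}
    - {"xyz": [0,0.295,0.2],"dr": [0,0,0]}
    - {"xyz": [0,0.295,0.35],"dr": [0,0,0]}
    - {"xyz": [0,0.295,0.48],"dr": [0,0,0]}
    - {"xyz": [0,0.295,0.53],"dr": [0,0,0]}
    - {"xyz": [0,0.295,0.53],"dr": [0,0,0]}

```text
clock: 23.78
ee_pos: [0.5954, 0.0165, 0.0478]
eef_rot: [-3.141, -0.001, 3.074]
ft_force: [-0.1, -1.1, 1.0]
gripper_width: 0.0429
```

Call:
move_arm:
  commands:
    - {"xyz": [0,0,0],"dr": [0,0,0]}
    - {"xyz": [0,0,0],"dr": [0,0,0]}
    - {"xyz": [0,0,0],"dr": [0,0,0]}
    - {"xyz": [0,0,0],"dr": [0,0,0]}
  gripper: -1

```text
clock: 24.28
ee_pos: [0.5958, 0.0176, 0.0494]
eef_rot: [3.141, 0.001, 3.075]
ft_force: [-2.9, 0.4, 6.5]
gripper_width: 0.0075
```

Call:
move_arm:
  commands:
    - {"xyz": [0.03,0,0],"dr": [0,0,0]}
    - {"xyz": [0.08,0,0],"dr": [0,0,0]}
    - {"xyz": [0.14,0,0],"dr": [0,0,0]}
    - {"xyz": [0.2,0,0],"dr": [0,0,0]}
    - {"xyz": [0.26,0,0],"dr": [0,0,0]}
    - {"xyz": [0.32,0,0],"dr": [0,0,0]}
    - {"xyz": [0.38,0,0],"dr": [0,0,0]}
    - {"xyz": [0.44,0,0],"dr": [0,0,0]}
    - {"xyz": [0.48,0,0],"dr": [0,0,0]}
    - {"xyz": [0.5,0,0],"dr": [0,0,0]}

```text
clock: 25.52
ee_pos: [0.4963, 0.0242, 0.0494]
eef_rot: [3.141, 0.002, 3.075]
ft_force: [2.4, -4.6, 7.3]
gripper_width: 0.0076
```

Run:
```python
from h import *
print(get_obs()["ft_force"],go([.476,.0255,.046]))
```

```text
[ 2.36305054 -4.61619381  7.3291239 ] ('xyz', [0.102, -0.0, 0.017], 'dr', [0.001, 0.003, 0.0])
```

Tab still at its home position when gripped (0.5958). Finish the pull.

Call:
move_arm:
  commands:
    - {"xyz": [0.04,0,0],"dr": [0,0,0]}
    - {"xyz": [0.07,0,0],"dr": [0,0,0]}
    - {"xyz": [0.09,0,0],"dr": [0,0,0]}
    - {"xyz": [0.1,0,0],"dr": [0,0,0]}
    - {"xyz": [0.11,0,0],"dr": [0,0,0]}
    - {"xyz": [0.11,0,0],"dr": [0,0,0]}

```text
clock: 26.28
ee_pos: [0.4759, 0.0256, 0.0494]
eef_rot: [3.141, 0.004, 3.076]
ft_force: [9.5, -8.2, 1.5]
gripper_width: 0.0074
```

Call:
move_arm:
  commands:
    - {"xyz": [-0.005,0,0],"dr": [0,0,0]}
    - {"xyz": [-0.005,0,0],"dr": [0,0,0]}
    - {"xyz": [-0.005,0,0],"dr": [0,0,0]}
    - {"xyz": [-0.005,0,-0.2],"dr": [0,0,0]}
    - {"xyz": [-0.005,0,-0.4],"dr": [0,0,0]}
    - {"xyz": [-0.005,-0.2,-0.55],"dr": [0,0,0]}
    - {"xyz": [-0.005,-0.45,-0.55],"dr": [0,0,0]}
    - {"xyz": [-0.005,-0.7,-0.55],"dr": [0,0,0]}
    - {"xyz": [-0.005,-0.9,-0.55],"dr": [0,0,0]}
    - {"xyz": [-0.005,-0.9,-0.55],"dr": [0,0,0]}
  gripper: -0.1

```text
clock: 27.52
ee_pos: [0.462, -0.1559, 0.158]
eef_rot: [3.142, -0.001, 3.071]
ft_force: [0.2, 0.0, 0.3]
gripper_width: 0.0385
```

Run:
```python
from h import *
t,_=grab_frame("top"); cv2.imwrite("pics/top9.png",t[:,:,::-1])
for c in blobs(t,(0,90,80),(22,255,255),(292,195,340,250))[:3]:
    e=cv2.fitEllipse(cv2.convexHull(c)); b=ray("top",e[0],.039)[0]+[.001,-.002,0]; print(e,b,inpress(b))
for c in blobs(t,(8,150,120),(18,255,255),(290,215,340,290)):
    b=ray("top",cen(c),.069)[0]+[.001,-.002,0];print("tab?",cen(c),inpress(b))
```

```text
((314.70391845703125, 225.48004150390625), (31.82498550415039, 32.26198959350586), 56.223636627197266) [0.58774508 0.01419593 0.039     ] [ 0.00075288 -0.0041035 ]
```

View pics/top9.png

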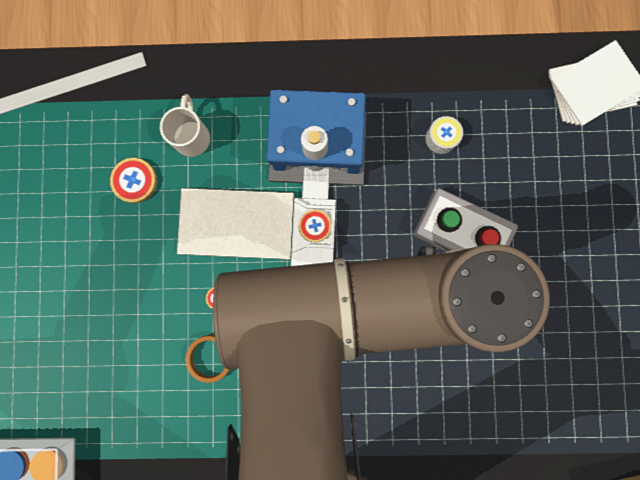

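Final view: the tray is out, the badge is in the nest at (315,225), and the stack (446,133), mug (185,130) and tape roll (209,359) haven't moved. The arm is clear, so I hand in.

```bash
python3 -c "
from station import *
print(get_obs()['clock'],finish_job())"
```

```text
the job is handed in; nothing more can be done
27.575 None
```

I finished the whole sequence and handed the job in at 27.6 s of the 72 s allowed; no verdict is reported.

What I did:
- **First pull and badge:** I pulled the tray out by its tab until it hit the stop. I then slid the badge across the shelf with two partly open fingers, without lifting it, until it met the nest's end wall with 5 N.
- **Push in and start:** I pushed the tray in about 119.6 mm to the stop. I pressed the green button until it bottomed out 8 mm down at 14 N, let it go, and never touched the red one.
- **Last pull:** I pulled the tray out to its stop again and moved the arm clear.

What the last checks showed:
- **Badge:** it measured about (+0.8, −4.1) mm from the nest centre, against limits of 7 and 8 mm. A badge against the end wall should sit near −3 mm.
- **Tray:** in the final view the arm hid the tab. "Fully out" therefore rests on the stop force and the gripper position (0.476 m, matching the first pull).
- **Home position:** it was confirmed the same way, by the stop force and by the tab still being in place when I gripped it again, because the camera's view of the tab was blocked.
- **Bystanders and buttons:** the mug, stack and tape roll looked unmoved and both buttons looked up in the final picture. I did not measure them, apart from a rough wrist depth reading of the released green cap: about 70 mm high where 74 was expected, which is within that camera's scatter of a few millimetres.
- **Camera disagreement:** the two fixed cameras disagreed by up to about 4 mm, so I used the average, and the contact points agreed with it to 1–2 mm.

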